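# Pin a painted panel in the notched panel clamp

### The job

Clamp the painted panel in the panel clamp: lift the carriage's release bar and, holding it up, slide the carriage along so that its sprung pad pushes the panel back against the fixed stop and the pad is pressed in about two thirds of the way in. Then let the bar down and let go so that it drops fully into a notch and the panel stays pinned by the pad's spring; never drive the pad right home against the panel, do not touch the panel yourself, and leave the other things on the table alone.

Things in the scene. Friction and masses are not known exactly. Their poses are not given: they have to be found in the camera images.
- track: panel clamp base, fixed to the table: 190 x 410 x 10 mm, bed rails on it (top at 22 mm). Origin at table height on the slot's centre line; +y is the sliding direction, towards the fixed stop; x across. The stop (dark wood bar 140 mm across, 20 thick, 24 high on the bed) was set by eye: its face towards the pad lies 110 to 150 mm along +y from the origin, not measured, to be felt
- strip (a point): middle of the steel notched strip in the slot between the bed rails, at the tooth tops (18 mm up). Notches are 6 mm apart along the track's y, teeth 6 mm high. At the -y end is a long gap without teeth in which the carriage is parked at first, 65 to 165 mm of sliding from the clamped position. With the bar down the teeth block the carriage
- jaw: carriage, dark steel block 104 mm across, 64 long, top 60 mm above the table; slides along the track's y with a drag of 1.5 N plus 0.5 N per 10 mm/s. Axes as the track's; origin at table height right below the release bar. If let go between two notches, the pad's spring pushes it back, by at most 6 mm, until the bar drops into the next notch behind (so up to 5 N of the push is lost)
- pad_out (a point): point fixed to the carriage, 60 mm in +y of its origin, 38 mm above the table: where the middle of the sprung pad's cork face is while its spring is fully out. The pad is 90 mm across, 26 to 50 mm above the table, and can be pressed back 13 mm into the carriage: 3 N to start, 0.8 N more per mm, 13.4 N just before it is home; then it is solid
- release_bar (a joint): height of the release bar in m: 0 fully down (in a notch or in the parking gap), 0.0055 resting on the teeth, 0.012 at its upper stop; it clears the teeth above 0.006. Spring and weight pull it down with 6 N (at the bottom) to 8 N (at the top)
- bar_grip (a point): centre of the release bar's cross bar: a black bar 100 mm long across the track (along the track's x), 12 mm wide (along y) and 14 mm high, 112 mm above the table when down, on two 8 mm posts 86 mm apart; free below it down to a yoke whose top is 43 mm lower. Pinch it from above between the posts, with the fingers before and behind it (closing along the track's y). It slides with the carriage. Axes as the track's
- panel: painted plywood panel, 120 mm (x, across) by 100 mm (y) by 18 mm, 0.2 to 0.4 kg, lying loose on the bed rails between pad and stop, up to 3 degrees askew, some way short of the stop; it squares up when pushed against the stop. Dragging it takes about 1 to 2.5 N. Origin under its centre
- brush_tin: steel tin, 60 mm across, 50 mm high, with four brushes standing in it to about 150 mm; origin under its centre. Bystander, leave alone
- jar: amber glass jar, 48 mm across, 60 mm high, white cap; origin under its centre. Bystander, leave alone
- knife: wide flat scraper with a wooden handle, 180 mm long, lying on the table; origin under its middle. Bystander, leave alone
- tape: roll of paper tape lying flat, 90 mm across, 24 mm high; origin under its centre. Bystander, leave alone
- brayer: hand roller with a wooden handle, about 145 mm long, 28 mm high, lying on the table; origin under its middle. Bystander, leave alone
- spare_panel: bare plywood panel 80 x 80 x 18 mm lying on the table past the stop end of the clamp; origin under its centre. Bystander, leave alone
There are look-alikes about, which are no part of the job. Leave any orange, pink or turquoise look-alike of the panel alone.

How it is judged:
On the way, in this order (a step that is already met when the one before it is completed fails the run):
1. the release bar is lifted clear of the teeth (value of joint release_bar above 0.006 m), for 0.2 s.
2. with the bar still off the notch bottoms, the pad is pressed firmly against the panel (over 6 N) (value of joint release_bar above 0.0045 m and contact force between jaw and panel above 6 N), for 0.1 s.
At the end, for the whole second after the job is handed in: the release bar is let go and fully down in a notch (within 2 mm), carriage and panel at rest, the panel flat on the bed, square to the clamp (within 0.03 rad) and pinned against the fixed stop with the pad pushing on it with 3 to 13 N (pad pressed in, but not home) (value of joint release_bar below 0.002 m and contact force between jaw and panel between 3 and 13 N and linear speed of each of jaw, panel below 0.005 m/s and angle between the y axis of panel and the y axis of track, either way round below 0.03 rad and z of panel in the frame of track below 0.025 m); the robot touches nothing.
It fails at once if the pad is driven home: more than 18 N on the panel (contact force between jaw and panel above 18 N).
It fails at once if the robot touches the panel (contact force between any of the fingers, the arm and panel above 0.5 N).
It fails at once if a bystander is moved by more than 20 mm (distance of any of brush_tin, jar, knife, tape, brayer, spare_panel from where it was at the start of the episode above 0.02 m).
It also fails if it takes over 56 s, if anything falls off the work surface, if the arm or the gripper's body presses on something with over 40 N, if the wrist force passes 120 N, or if a joint passes its speed limit or range.

### The arm

A 6-joint arm with a two-finger parallel gripper is mounted at the origin on the work surface. World frame = base frame: x ahead of the robot, y to its left, z up, the work surface at z = 0. Lengths are in m, angles in rad, forces in N, time in s.
With the tool pointing down it reaches from about 0.225 to 0.875 m from the base axis. Payload 3.4 kg.
Tool frame: the origin (TCP) lies between the finger pads; the fingertips stand 8 mm ahead of it and the grasp point (between the pads) lies 11 mm behind it; z points along the fingers, y is the line along which they close (so a half turn about z gives the same grasp; the last joint's range is limited). The gripper opens to 85 mm and grips with 20 to 120 N. Pads are 22 mm wide; open, the fingers measure 114 mm over their backs; the gripper's body (76 mm by 85 mm) begins 54 mm behind the grasp point. The pads swing forward as they close: fully open they stand 13 mm farther back than shut.
Start: joints at [-0.121, 0.276, 1.505, -0, 1.361, -0.121], TCP at [0.575, -0, 0.239] pointing down, gripper open.
Joint ranges: [-2.89, 2.89], [-0.75, 2.08], [0.22, 2.7], [-1.18, 4.32], [0.11, 2.71], [-2.7, 2.7]. Speed limits (rad/s): [2.57, 2.57, 3.14, 3.14, 3.14, 3.14].

### API

Orientations are given as a unit quaternion [w, x, y, z].
In Python, from rig import manip, optics, finder gives the robot as it stands.
- The arm moves only by the tool servo_tool, never from a script. Its argument "increments" is a list of rows, each a list of 7 numbers: the shift along the tool's x, y, z in cm, then the turn, a rotation vector about the tool's x, y, z in degrees, then the closure, from -1 (fully open) to 1 (shut). In form: [[x, y, z, rx, ry, rz, gripper], ...]. A call has exactly 5 rows; each row shifts and turns the commanded pose from where the row before left it, along the tool's axes as they then stand; what a row does not reach is not made up. A row lasts 1/10 s, in which the tool goes at most 50 mm and 8.59 degrees, less where a joint would pass 70% of its speed; a pose out of reach is approached as far as the arm can. A call is refused whole if a number of a shift passes 5 or a number of a turn 8.59, either way. A call with a gripper value outside its range is refused whole. The fingers move at their own pace and stop on an object; "squeeze" is the grip in N (left out, the last holds). Time passes only in rows, so rows that do not move let the fingers close, or fill a call up. It gives the time, the measured TCP pose, the force, the opening and the grip force at its end, in the units of the state.
- manip.get_state(): the state, without advancing time (a new reading comes with each control period).
- optics.get_image(name): name is "scene" or "side" or "wrist"; returns the picture (400x640x3 uint8, red, green, blue); there is no depth.
- optics.get_calibration(name): a dict with "fov_y" (degrees; the focal length in pixels is half the picture's height over the tangent of half this angle, whatever the lens; pixels are square), "cx", "cy" (the principal point, pixels), "world_to_cam" (4x4, takes a point from world to camera coordinates). Camera axes: x right, y down, z forward; pixel columns grow to the right and rows downward; lengths in m; the calibration is good to about 2 mm. A picture is of the moment at which its call begins: read the wrist's pose just before it. get_calibration takes no time and is no camera call; for the wrist camera it gives the pose at the moment of the call.
- manip.sign_off(): hands the job in; it is judged then, once.
Trained networks look in the newest picture that a camera, given by its name, has taken for a name from the list of things; names that differ only in an ending like _2 or _b are one class to them, and where a whole thing is asked for, a point or a joint stands for the part that bears it (a point fixed in the world has none). Each returns a list of dicts, best first, with "p" (0 to 1); they miss things now and then, are a little off and sometimes report something else, mostly with a low value. They report only what shows in the picture. A call takes as long as a camera call. They do not tell look-alikes from the thing itself.
- finder.silhouettes(label, camera): "region" (400x640 bool, what is visible of it) and "box" ([centre column, centre row, width, height] in pixels, round what is visible of it).
- finder.tip_of(label, camera): "at" ([column, row] in pixels: a listed point, or the origin of a listed thing).
The state is a dict: "clock": time; "qpos": joint angles; "qd": joint speeds; "effort": joint torques, N m; "position": TCP position; "ee_rot": TCP orientation; "contact_force": force on the tool from outside, world axes, zero at the start; "moment": the same for the moment, N m; "width": finger opening in m; "gripper_force": force on a finger pad.
Only numpy, scipy, OpenCV 4.12 (cv2) and the standard library are available. Lean on these libraries where they do the work, as an engineer would, in place of code of your own. Each camera call takes 0.05 s, during which the arm holds its last target. There are 200 camera calls.

## Working session

There is one attempt and no reset: what is moved stays moved. The work goes in short steps, Python scripts to look and compute and a tool call to move; the robot and the scene stay as the last step left them, time stands still between calls to the robot, and variables do not carry over. Pictures are saved under pics/ and viewed, at most 10 in all, crops included, and the job is handed in when it is done.

Besides the shell and the picture viewer there is one more tool, called by a JSON object that holds its "fn" and its "kwargs". servo_tool: Moves the arm, as the interface text tells. Its arguments: {"type":"object","properties":{"increments":{"type":"array","items":{"type":"array","items":{"type":"number"}}},"squeeze":{"type":"number"}},"required":["increments"]}

```bash
mkdir -p pics; cat > h.py <<'E'
import numpy as np, cv2
from rig import manip, optics, finder
def cal(n):
    c=optics.get_calibration(n); f=200/np.tan(np.radians(c["fov_y"]/2)); return f,c["cx"],c["cy"],np.array(c["world_to_cam"])
def proj(n,P):
    f,cx,cy,T=cal(n); p=T[:3,:3]@np.array(P)+T[:3,3]; return np.array([cx+f*p[0]/p[2],cy+f*p[1]/p[2]])
def ray(n,uv,C=None):
    f,cx,cy,T=C or cal(n); R=T[:3,:3]; d=R.T@np.array([(uv[0]-cx)/f,(uv[1]-cy)/f,1]); return -R.T@T[:3,3],d
def atz(n,uv,z,C=None):
    o,d=ray(n,uv,C); return o+d*(z-o[2])/d[2]
def snap(n,fn=None):
    im=optics.get_image(n)
    if fn: cv2.imwrite("pics/"+fn,im[:,:,::-1])
    return im
E
python3 - <<'E'
from h import *
snap("scene","s1.png"); snap("side","d1.png")
Z=dict(bar_grip=.112,jaw=0,track=0,strip=.018,pad_out=.038,panel=.022)
for c in("scene","side"):
    for l,z in Z.items():
        for r in finder.tip_of(l,c)[:3]:
            print(c,l,round(r["p"],2),np.round(r["at"]),atz(c,r["at"],z).round(3))
s=manip.get_state();print(s)
E
```

```text
scene bar_grip 0.76 [301. 231.] [ 0.558 -0.101  0.112]
scene bar_grip 0.64 [268. 207.] [ 0.445 -0.07   0.112]
scene jaw 0.68 [302. 231.] [0.481 0.011 0.   ]
scene jaw 0.56 [304. 264.] [ 0.552 -0.085  0.   ]
scene track 0.73 [316. 232.] [0.517 0.025 0.   ]
scene strip 0.88 [307. 240.] [ 0.524 -0.028  0.018]
scene pad_out 0.72 [307. 239.] [ 0.536 -0.045  0.038]
scene panel 0.74 [391. 181.] [0.592 0.329 0.022]
scene panel 0.72 [294. 162.] [0.281 0.266 0.022]
scene panel 0.67 [161. 258.] [ 0.28  -0.26   0.022]
side bar_grip 0.72 [359. 222.] [ 0.557 -0.09   0.112]
side jaw 0.64 [354. 253.] [ 0.551 -0.093  0.   ]
side track 0.97 [335. 222.] [0.528 0.014 0.   ]
side strip 0.8 [339. 235.] [ 0.523 -0.044  0.018]
side pad_out 0.74 [343. 227.] [ 0.536 -0.038  0.038]
side pad_out 0.27 [339. 232.] [ 0.521 -0.052  0.038]
side panel 0.98 [331. 142.] [0.577 0.316 0.022]
side panel 0.81 [227. 165.] [0.26  0.263 0.022]
side panel 0.77 [328. 209.] [0.513 0.04  0.022]
{'clock': 0.7, 'qpos': array([-1.21007871e-01,  2.75848774e-01,  1.50487496e+00, -2.36719749e-05,
        1.36070689e+00, -1.21012237e-01]), 'qd': array([ 0.00069817,  0.00178206,  0.00030908, -0.0004618 , -0.00145266,
       -0.00143377]), 'effort': array([-1.54414640e-03, -4.16501176e+01, -2.46055681e+01, -2.94650363e-04,
       -6.07624338e-05, -2.12049753e-05]), 'position': array([ 5.75035933e-01, -2.25986560e-05,  2.39367251e-01]), 'ee_rot': array([7.09194914e-05, 7.07103491e-01, 7.07110067e-01, 4.08378751e-05]), 'contact_force': array([ 0.35231753,  0.12559844, -0.83879836]), 'moment': array([-0.02003687, -0.04914255,  0.03745116]), 'gripper_force': 0.0, 'width': 0.0852731913534688}
```

```bash
cd pics; python3 -c "
import cv2,numpy as np
a=cv2.imread('s1.png');b=cv2.imread('d1.png');cv2.imwrite('c1.png',cv2.resize(np.vstack([a,b]),None,fx=.75,fy=.75))"
```

```text
(no output)
```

View pics/c1.png

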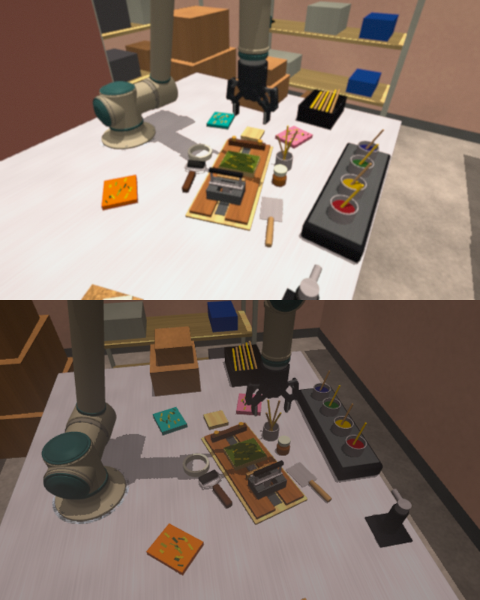

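The scene shows the green painted panel on the clamp, with the carriage at about (0.555, -0.095). The orange, pink and turquoise panels are look-alikes. Next I'll go above the bar and turn by about 74°.

{"fn": "servo_tool", "kwargs": {"increments": [[-1.9,-0.4,0,0,0,0,-1],[-1.9,-0.4,0,0,0,0,-1],[-1.9,-0.4,0,0,0,0,-1],[-1.9,-0.3,0,0,0,0,-1],[-1.9,-0.3,0,0,0,0,-1]], "squeeze": 40}}

```text
clock: 1.2
position: [0.5569, -0.0957, 0.2394]
ee_rot: [0.0, 0.707, 0.707, 0.0]
contact_force: [-0.0, -1.2, -0.4]
width: 0.0855
gripper_force: 0.0
```

{"fn": "servo_tool", "kwargs": {"increments": [[0,0,0,0,0,7.4,-1],[0,0,0,0,0,7.4,-1],[0,0,0,0,0,7.4,-1],[0,0,0,0,0,7.4,-1],[0,0,0,0,0,7.4,-1]]}}

```text
clock: 1.7
position: [0.557, -0.0951, 0.2394]
ee_rot: [0.0, 0.896, 0.444, 0.0]
contact_force: [0.1, -0.2, -0.2]
width: 0.0854
gripper_force: 0.0
```

{"fn": "servo_tool", "kwargs": {"increments": [[0,0,0,0,0,7.4,-1],[0,0,0,0,0,7.4,-1],[0,0,0,0,0,7.4,-1],[0,0,0,0,0,7.4,-1],[0,0,0,0,0,7.4,-1]]}}

```text
clock: 2.2
position: [0.557, -0.095, 0.2394]
ee_rot: [0.0, 0.991, 0.137, 0.0]
contact_force: [1.1, 0.1, -0.2]
width: 0.0856
gripper_force: 0.0
```

```bash
python3 - <<'E'
from h import *
from scipy.spatial.transform import Rotation as R
s=manip.get_state(); print(s["position"].round(4),R.from_quat(np.roll(s["ee_rot"],-1)).as_matrix().round(3),s["clock"],s["qpos"].round(2))
C=cal("wrist")
snap("wrist","w1.png")
Z=dict(bar_grip=.112,jaw=0,track=0,strip=.018,pad_out=.038,panel=.022)
for l,z in Z.items():
    for r in finder.tip_of(l,"wrist")[:2]:
        print(l,round(r["p"],2),np.round(r["at"]),atz("wrist",r["at"],z,C).round(3))
E
```

```text
[ 0.557  -0.095   0.2394] [[ 0.963  0.271  0.   ]
 [ 0.271 -0.963 -0.   ]
 [ 0.     0.    -1.   ]] 2.2 [-0.29  0.26  1.53  0.    1.35  1.  ]
bar_grip 0.69 [319. 201.] [ 0.557 -0.097  0.112]
bar_grip 0.45 [270. 186.] [ 0.559 -0.048  0.112]
jaw 0.67 [317. 178.] [ 0.552 -0.095  0.   ]
track 0.84 [227. 178.] [0.52  0.021 0.   ]
track 0.67 [262. 182.] [ 0.527 -0.025  0.   ]
strip 0.84 [260. 182.] [ 0.532 -0.025  0.018]
pad_out 0.58 [272. 182.] [ 0.542 -0.042  0.038]
panel 0.96 [ 19. 288.] [0.285 0.277 0.022]
panel 0.94 [358. 368.] [ 0.273 -0.243  0.022]
```

View pics/w1.png

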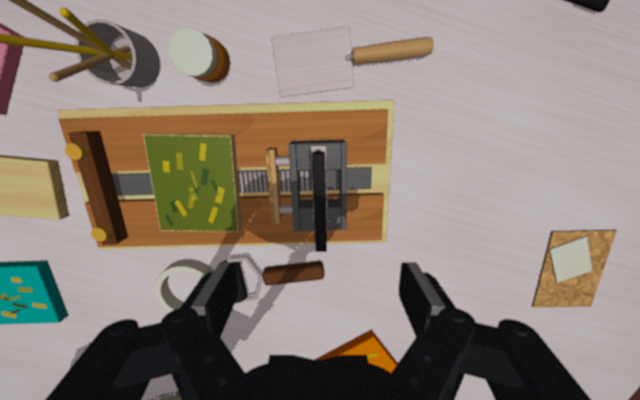

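The wrist picture shows the bar vertical at column 319 (rows 150–250), base edges at (58,112)-(393,101) and (100,247)-(388,240), panel face ending at column 238, and the stop's inner face at about column 110. I'll work out the yaw.

```bash
python3 - <<'E'
from h import *
a=lambda u,z:atz("wrist",u,z)[:2]
def ang(u,v,z):
    d=a(u,z)-a(v,z); return np.degrees(np.arctan2(-d[0],d[1])),np.linalg.norm(d)
print("track y yaw",ang((58,112),(393,101),.01),ang((100,247),(388,240),.01))
d=a((318,150),.119)-a((321,250),.119);print("bar x yaw",np.degrees(np.arctan2(d[1],d[0])),np.linalg.norm(d),(a((318,150),.119)+a((321,250),.119))/2)
th=np.radians(17.);y=np.array([-np.sin(th),np.cos(th)]);x=np.array([np.cos(th),np.sin(th)])
o=a((319,201),.112)
for n,u,z in[("bar",(319,201),.112),("stopT",(97,133),.046),("stopface",(105,133),.046),("stopface2",(125,240),.046),("panelL",(145,136),.04),("panelL2",(160,232),.04),("panelR",(235,136),.04),("panelR2",(238,231),.04),("pad",(268,151),.05),("pad2",(271,222),.05)]:
    p=a(u,z)-o;print(n,(p@x).round(4),(p@y).round(4))
im=cv2.imread("pics/w1.png")[90:260,50:400];cv2.imwrite("pics/w1c.png",cv2.resize(im,None,fx=2.28,fy=2.28,interpolation=2))
E
```

```text
track y yaw (np.float64(17.806462890858526), np.float64(0.40417710265170037)) (np.float64(17.58646692329082), np.float64(0.4070996157664168))
bar x yaw 17.78935477985183 0.098471956543618 [ 0.55728215 -0.09703027]
bar 0.0 0.0
stopT 0.0624 0.2462
stopface 0.0622 0.2373
stopface2 -0.0691 0.2461
panelL 0.0577 0.197
panelL2 -0.0615 0.2034
panelR 0.056 0.0945
panelR2 -0.0618 0.1038
pad 0.0399 0.0564
pad2 -0.0461 0.0591
```

View pics/w1c.png

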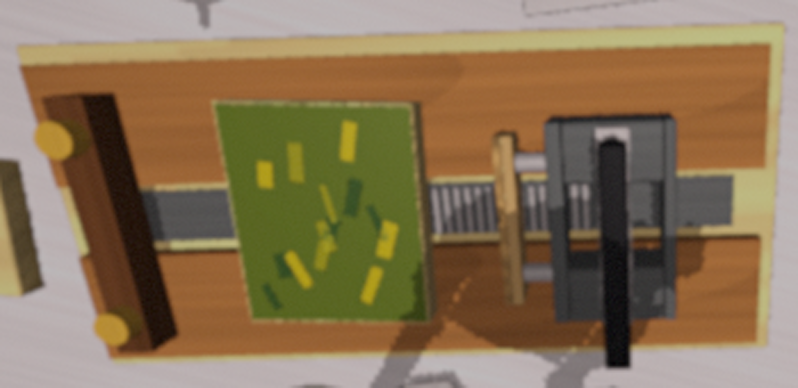

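Track yaw is about 17.7°. I'll turn 2°, nudge along and descend to TCP z 0.101, then close.

{"fn": "servo_tool", "kwargs": {"increments": [[0,0.2,0,0,0,-2,-1],[0,0,3.8,0,0,0,-1],[0,0,4,0,0,0,-1],[0,0,3,0,0,0,-1],[0,0,0,0,0,0,-1]]}}

```text
clock: 3.05
position: [0.5543, -0.096, 0.1273]
ee_rot: [-0.002, 0.988, 0.157, -0.004]
contact_force: [-0.2, 1.0, 0.2]
width: 0.0857
gripper_force: 0.0
```

```bash
python3 - <<'E'
from h import *
s=manip.get_state(); print(s["position"].round(4),s["ee_rot"].round(3))
C=cal("wrist")
snap("wrist","w2.png")
for r in finder.tip_of("bar_grip","wrist")[:2]: print(round(r["p"],2),np.round(r["at"]),atz("wrist",r["at"],.112,C).round(4))
E
```

```text
[ 0.5543 -0.096   0.1273] [-0.002  0.988  0.157 -0.004]
0.76 [318. 258.] [ 0.5548 -0.096   0.112 ]
```

View pics/w2.png

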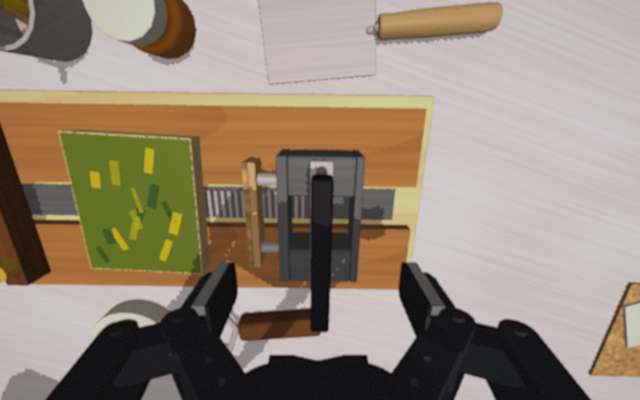

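The bar stands centred between the fingers at column 319 and parallel to the pads. I'll descend 2.6 cm and close.

{"fn": "servo_tool", "kwargs": {"increments": [[0,0,1.3,0,0,0,-1],[0,0,1.1,0,0,0,-1],[0,0,0,0,0,0,0],[0,0,0,0,0,0,1],[0,0,0,0,0,0,1]]}}

```text
clock: 3.65
position: [0.5579, -0.097, 0.1078]
ee_rot: [0.0, 0.988, 0.156, 0.0]
contact_force: [-1.0, 0.2, -0.4]
width: 0.0442
gripper_force: 0.0
```

{"fn": "servo_tool", "kwargs": {"increments": [[0,0,0,0,0,0,1],[0,0,0,0,0,0,1],[0,0,0,0,0,0,1],[0,0,0,0,0,0,1],[0,0,0,0,0,0,1]]}}

```text
clock: 4.15
position: [0.5578, -0.0969, 0.1078]
ee_rot: [0.0, 0.988, 0.156, 0.0]
contact_force: [-0.5, 0.8, 3.3]
width: 0.0112
gripper_force: 41.0
```

{"fn": "servo_tool", "kwargs": {"increments": [[0,0,-0.3,0,0,0,1],[0,0,-0.3,0,0,0,1],[0,0,-0.3,0,0,0,1],[0,0,0,0,0,0,1],[0,0,0,0,0,0,1]]}}

```text
clock: 4.65
position: [0.5577, -0.0969, 0.116]
ee_rot: [-0.0, 0.988, 0.156, 0.0]
contact_force: [2.3, -0.2, -8.9]
width: 0.0113
gripper_force: 39.5
```

```bash
cat > st.py <<'E'
from h import *
th=np.radians(17.7);y=np.array([-np.sin(th),np.cos(th),0]);x=np.array([np.cos(th),np.sin(th),0])
f=[];
for i in range(4):
    snap("wrist"); s=manip.get_state(); f.append(s["contact_force"])
f=np.mean(f,0);p=s["position"]-np.array([.5578,-.0969,0])
print("t",s["clock"],"along %.4f across %.4f z %.4f"%(p@y,p@x,p[2]),"Fy %.2f Fx %.2f Fz %.2f"%(f@y,f@x,f[2]),"w",s["width"].round(4))
E
python3 st.py
```

```text
Traceback (most recent call last):
  File "st.py", line 7, in <module>
    print("t",s["clock"],"along %.4f across %.4f z %.4f"%(p@y,p@x,p[2]),"Fy %.2f Fx %.2f Fz %.2f"%(f@y,f@x,f[2]),"w",s["width"].round(4))
                                                                                                                     ^^^^^^^^^^^^^^^^
AttributeError: 'float' object has no attribute 'round'
```

{"fn": "servo_tool", "kwargs": {"increments": [[0,-0.4,-0.1,0,0,0,1],[0,-0.7,0,0,0,0,1],[0,-0.7,0,0,0,0,1],[0,-0.6,0,0,0,0,1],[0,-0.6,0,0,0,0,1]]}}

```text
clock: 5.35
position: [0.5491, -0.0692, 0.1178]
ee_rot: [0.001, 0.988, 0.157, 0.001]
contact_force: [4.3, -3.5, -7.3]
width: 0.0109
gripper_force: 39.5
```

```bash
sed -i 's/s\["width"\].round(4)/round(s["width"],4)/' st.py; python3 st.py
```

```text
t 5.55 along 0.0305 across 0.0001 z 0.1175 Fy -0.07 Fx 4.22 Fz -7.66 w 0.0108
```

{"fn": "servo_tool", "kwargs": {"increments": [[0,-0.4,0,0,0,0,1],[0,-0.4,0,0,0,0,1],[0,-0.4,0,0,0,0,1],[0,-0.4,0,0,0,0,1],[0,-0.4,0,0,0,0,1]]}}

```text
clock: 6.05
position: [0.5434, -0.0507, 0.1177]
ee_rot: [0.002, 0.988, 0.157, 0.001]
contact_force: [6.0, -4.1, -7.1]
width: 0.0113
gripper_force: 39.5
```

```bash
python3 st.py; python3 -c "
from h import *
snap('wrist','w3.png')"
```

```text
t 6.25 along 0.0493 across 0.0003 z 0.1176 Fy -2.52 Fx 5.02 Fz -7.67 w 0.0106
```

View pics/w3.png

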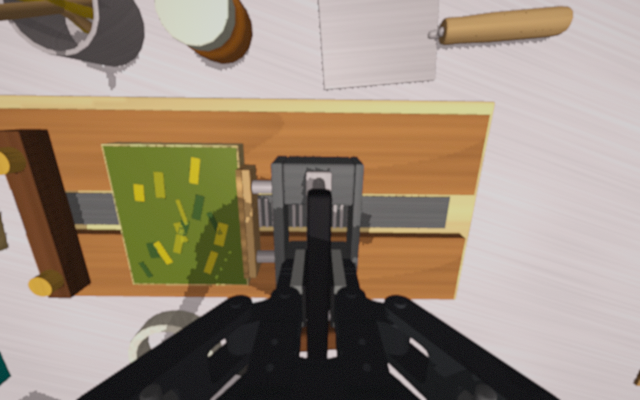

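Pad touching the panel (column 243), bar held. The stop's foot is at about (88,290) and the panel's edge at (133,285), so about 35 mm remain. I'll ease the sideways load and go on 2 cm.

{"fn": "servo_tool", "kwargs": {"increments": [[0.05,-0.4,0,0,0,0,1],[0.02,-0.4,0,0,0,0,1],[0.02,-0.4,0,0,0,0,1],[0.02,-0.4,0,0,0,0,1],[0.02,-0.4,0,0,0,0,1]]}}

```text
clock: 6.8
position: [0.5374, -0.0316, 0.1175]
ee_rot: [0.002, 0.988, 0.157, 0.0]
contact_force: [4.3, -4.0, -7.4]
width: 0.0112
gripper_force: 39.6
```

```bash
python3 st.py; python3 - <<'E'
from h import *
im=snap("wrist")[90:320,:400]
cv2.imwrite("pics/w4.png",cv2.resize(im[:,:,::-1],None,fx=2,fy=2,interpolation=2))
E
```

```text
t 7.0 along 0.0696 across 0.0004 z 0.1173 Fy -3.07 Fx 2.94 Fz -7.69 w 0.0111
```

View pics/w4.png

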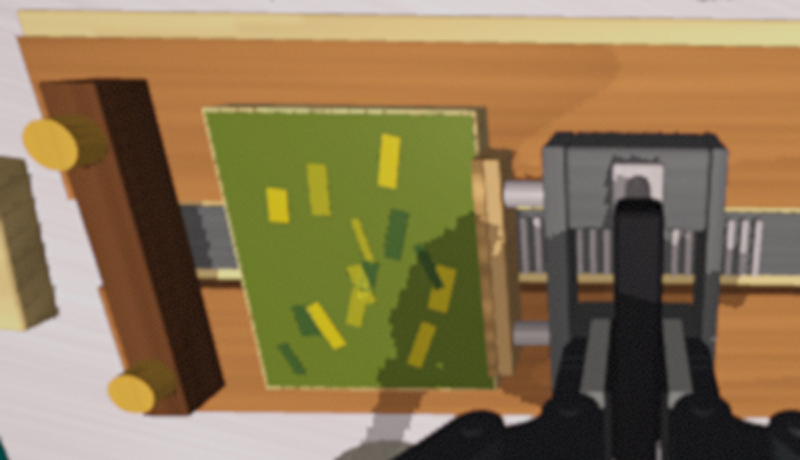

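The gap to the stop is now about 45 px in the doubled crop (265 to 220 at row 385), roughly 18–22 mm.

{"fn": "servo_tool", "kwargs": {"increments": [[0.03,-0.3,0,0,0,0,1],[0.02,-0.3,0,0,0,0,1],[0.02,-0.3,0,0,0,0,1],[0.02,-0.2,0,0,0,0,1],[0.0,-0.2,0,0,0,0,1]]}}

```text
clock: 7.55
position: [0.533, -0.0174, 0.117]
ee_rot: [0.0, 0.988, 0.157, -0.001]
contact_force: [0.7, -4.8, -7.8]
width: 0.0109
gripper_force: 39.6
```

```bash
python3 st.py
```

```text
t 7.75 along 0.0838 across 0.0006 z 0.1170 Fy -2.82 Fx -0.89 Fz -7.46 w 0.0112
```

{"fn": "servo_tool", "kwargs": {"increments": [[0.01,-0.1,0,0,0,0,1],[0.01,-0.1,0,0,0,0,1],[0,-0.1,0,0,0,0,1],[0.0,-0.1,0,0,0,0,1],[0,0,0,0,0,0,1]]}}

```text
clock: 8.25
position: [0.5319, -0.0134, 0.117]
ee_rot: [-0.0, 0.988, 0.157, -0.001]
contact_force: [-3.8, -4.0, -7.3]
width: 0.0109
gripper_force: 39.6
```

```bash
python3 st.py
```

```text
t 8.45 along 0.0875 across 0.0007 z 0.1170 Fy -2.65 Fx -4.66 Fz -7.93 w 0.0108
```

{"fn": "servo_tool", "kwargs": {"increments": [[-0.02,-0.1,0,0,0,0,1],[-0.01,-0.1,0,0,0,0,1],[0,-0.1,0,0,0,0,1],[0.0,-0.1,0,0,0,0,1],[0,0,0,0,0,0,1]]}}

```text
clock: 8.95
position: [0.5307, -0.0097, 0.1171]
ee_rot: [-0.0, 0.988, 0.156, -0.001]
contact_force: [-3.3, -4.1, -8.5]
width: 0.0113
gripper_force: 39.5
```

```bash
python3 st.py
```

```text
t 9.15 along 0.0913 across 0.0007 z 0.1171 Fy -2.67 Fx -4.23 Fz -7.91 w 0.0112
```

{"fn": "servo_tool", "kwargs": {"increments": [[0,-0.1,0,0,0,0,1],[0,-0.1,0,0,0,0,1],[0,-0.1,0,0,0,0,1],[0.0,-0.1,0,0,0,0,1],[0,0,0,0,0,0,1]]}}

```text
clock: 9.65
position: [0.5295, -0.0059, 0.1171]
ee_rot: [-0.0, 0.988, 0.156, -0.001]
contact_force: [-2.3, -4.5, -7.4]
width: 0.0109
gripper_force: 39.5
```

```bash
python3 st.py
```

```text
t 9.85 along 0.0953 across 0.0008 z 0.1171 Fy -3.06 Fx -4.32 Fz -7.46 w 0.0109
```

{"fn": "servo_tool", "kwargs": {"increments": [[0,-0.1,0,0,0,0,1],[0,-0.1,0,0,0,0,1],[0,-0.1,0,0,0,0,1],[0.0,0,0,0,0,0,1],[0,0,0,0,0,0,1]]}}

```text
clock: 10.35
position: [0.5287, -0.003, 0.1171]
ee_rot: [-0.0, 0.988, 0.156, -0.001]
contact_force: [-1.9, -4.2, -7.0]
width: 0.0108
gripper_force: 39.5
```

```bash
python3 st.py
```

```text
t 10.55 along 0.0983 across 0.0008 z 0.1172 Fy -2.82 Fx -3.74 Fz -7.92 w 0.0113
```

{"fn": "servo_tool", "kwargs": {"increments": [[0,-0.1,0,0,0,0,1],[0,-0.1,0,0,0,0,1],[0,-0.1,0,0,0,0,1],[0.0,0,0,0,0,0,1],[0,0,0,0,0,0,1]]}}

```text
clock: 11.05
position: [0.5278, -0.0004, 0.1172]
ee_rot: [0.0, 0.988, 0.157, -0.001]
contact_force: [-2.7, -4.9, -7.3]
width: 0.0113
gripper_force: 39.6
```

```bash
python3 st.py
```

```text
t 11.25 along 0.1010 across 0.0008 z 0.1172 Fy -4.26 Fx -3.96 Fz -7.69 w 0.0112
```

{"fn": "servo_tool", "kwargs": {"increments": [[0,-0.1,0,0,0,0,1],[0,-0.1,0,0,0,0,1],[0,-0.1,0,0,0,0,1],[0.0,0,0,0,0,0,1],[0,0,0,0,0,0,1]]}}

```text
clock: 11.75
position: [0.5272, 0.0016, 0.1173]
ee_rot: [0.001, 0.988, 0.157, -0.0]
contact_force: [-1.4, -6.1, -8.3]
width: 0.0111
gripper_force: 39.6
```

```bash
python3 st.py
```

```text
t 11.95 along 0.1032 across 0.0008 z 0.1173 Fy -5.58 Fx -4.29 Fz -7.78 w 0.0109
```

{"fn": "servo_tool", "kwargs": {"increments": [[0,-0.1,0,0,0,0,1],[0,-0.1,0,0,0,0,1],[0,0,0,0,0,0,1],[0.0,0,0,0,0,0,1],[0,0,0,0,0,0,1]]}}

```text
clock: 12.45
position: [0.5268, 0.0031, 0.1173]
ee_rot: [0.001, 0.988, 0.157, -0.0]
contact_force: [-1.9, -7.9, -6.8]
width: 0.0109
gripper_force: 39.6
```

```bash
python3 st.py
```

```text
t 12.65 along 0.1047 across 0.0008 z 0.1173 Fy -7.14 Fx -4.47 Fz -7.88 w 0.0112
```

{"fn": "servo_tool", "kwargs": {"increments": [[0,-0.1,0,0,0,0,1],[0,-0.1,0,0,0,0,1],[0,-0.1,0,0,0,0,1],[0.0,0,0,0,0,0,1],[0,0,0,0,0,0,1]]}}

```text
clock: 13.15
position: [0.5261, 0.0053, 0.1174]
ee_rot: [0.002, 0.988, 0.157, -0.0]
contact_force: [-1.8, -10.6, -8.8]
width: 0.0111
gripper_force: 39.6
```

```bash
python3 st.py
```

```text
t 13.35 along 0.1070 across 0.0009 z 0.1174 Fy -8.74 Fx -5.03 Fz -7.37 w 0.0109
```

{"fn": "servo_tool", "kwargs": {"increments": [[0,-0.1,0,0,0,0,1],[0,-0.1,0,0,0,0,1],[0,0,0,0,0,0,1],[0.0,0,0,0,0,0,1],[0,0,0,0,0,0,1]]}}

```text
clock: 13.85
position: [0.5256, 0.0067, 0.1175]
ee_rot: [0.002, 0.988, 0.157, -0.0]
contact_force: [-1.7, -11.1, -7.6]
width: 0.0109
gripper_force: 39.7
```

```bash
python3 st.py
```

```text
t 14.05 along 0.1085 across 0.0009 z 0.1175 Fy -9.99 Fx -5.03 Fz -7.67 w 0.0112
```

{"fn": "servo_tool", "kwargs": {"increments": [[-0.04,-0.1,0,0,0,0,1],[-0.03,0,0,0,0,0,1],[0,0,0,0,0,0,1],[0.0,0,0,0,0,0,1],[0,0,0,0,0,0,1]]}}

```text
clock: 14.55
position: [0.5254, 0.0074, 0.1177]
ee_rot: [0.003, 0.988, 0.157, 0.001]
contact_force: [-0.8, -11.7, -8.4]
width: 0.0113
gripper_force: 39.7
```

```bash
python3 st.py; python3 - <<'E'
from h import *
im=snap("wrist")[90:320,:400]
cv2.imwrite("pics/w5.png",cv2.resize(im[:,:,::-1],None,fx=2,fy=2,interpolation=2))
E
```

```text
t 14.75 along 0.1092 across 0.0009 z 0.1177 Fy -10.36 Fx -4.17 Fz -7.42 w 0.011
```

View pics/w5.png

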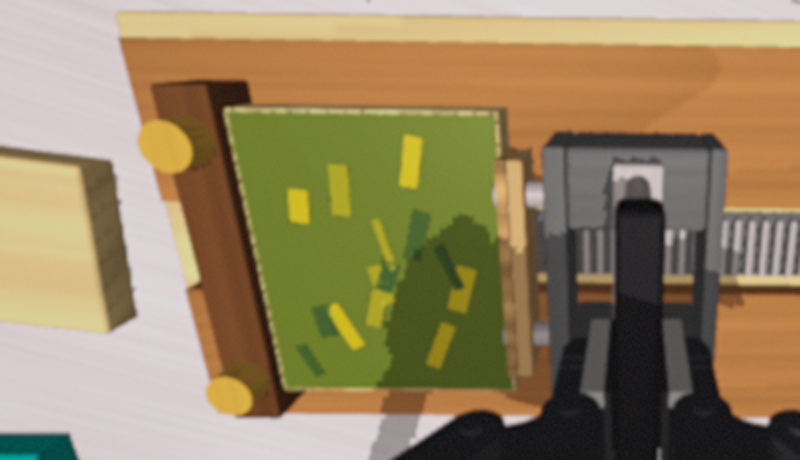

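The panel lies square against the stop (dark bar's foot meets the green edge) and the pad is largely pressed in, not home. One more mm, then lower.

{"fn": "servo_tool", "kwargs": {"increments": [[0,-0.1,0,0,0,0,1],[0,0,0,0,0,0,1],[0,0,0.2,0,0,0,1],[0.0,0,0.2,0,0,0,1],[0,0,0,0,0,0,1]]}}

```text
clock: 15.3
position: [0.5252, 0.0081, 0.1136]
ee_rot: [0.003, 0.988, 0.157, 0.001]
contact_force: [-0.6, -11.7, -7.7]
width: 0.0113
gripper_force: 39.8
```

```bash
python3 st.py
```

```text
t 15.5 along 0.1099 across 0.0009 z 0.1138 Fy -11.49 Fx -4.60 Fz -6.96 w 0.0111
```

{"fn": "servo_tool", "kwargs": {"increments": [[0,0,0.1,0,0,0,1],[0,0,0.1,0,0,0,1],[0,0,0,0,0,0,1],[0.0,0,0,0,0,0,1],[0,0,0,0,0,0,1]]}}

```text
clock: 16.0
position: [0.5252, 0.0081, 0.1119]
ee_rot: [0.003, 0.988, 0.157, 0.001]
contact_force: [-1.8, -12.4, -7.0]
width: 0.0113
gripper_force: 39.8
```

```bash
python3 st.py
```

```text
t 16.2 along 0.1099 across 0.0009 z 0.1118 Fy -11.35 Fx -4.61 Fz -7.05 w 0.0112
```

The bar is below the tooth tops with no extra support, so it is entering a notch. I'll lower it on.

{"fn": "servo_tool", "kwargs": {"increments": [[0,0,0.1,0,0,0,1],[0,0,0.1,0,0,0,1],[0,0,0.1,0,0,0,1],[0.0,0,0,0,0,0,1],[0,0,0,0,0,0,1]]}}

```text
clock: 16.7
position: [0.5252, 0.0081, 0.1089]
ee_rot: [0.003, 0.988, 0.157, 0.001]
contact_force: [-0.6, -11.9, -6.6]
width: 0.0112
gripper_force: 39.9
```

```bash
python3 st.py
```

```text
t 16.9 along 0.1099 across 0.0009 z 0.1089 Fy -11.24 Fx -4.69 Fz -6.10 w 0.0111
```

Bar is nearly down in the notch. I'll open, wait, then retreat straight up.

{"fn": "servo_tool", "kwargs": {"increments": [[0,0,0.1,0,0,0,1],[0,0,0,0,0,0,0.6],[0,0,0,0,0,0,0.3],[0,0,0,0,0,0,0.0],[0,0,0,0,0,0,-0.3]]}}

```text
clock: 17.4
position: [0.5252, 0.0117, 0.1083]
ee_rot: [-0.0, 0.988, 0.157, 0.002]
contact_force: [0.7, -0.8, 0.7]
width: 0.0551
gripper_force: 0.0
```

{"fn": "servo_tool", "kwargs": {"increments": [[0,0,0,0,0,0,-0.3],[0,0,-1,0,0,0,-0.3],[0,0,-2,0,0,0,-0.3],[0,0,-3,0,0,0,-0.3],[0,0,-3,0,0,0,-0.3]]}}

```text
clock: 17.9
position: [0.5238, 0.0112, 0.1988]
ee_rot: [-0.0, 0.988, 0.157, 0.0]
contact_force: [0.9, -0.2, 0.4]
width: 0.0555
gripper_force: 0.0
```

```bash
python3 st.py; python3 - <<'E'
from h import *
C=cal("wrist"); im=snap("wrist")
for r in finder.tip_of("bar_grip","wrist")[:1]: print(r, atz("wrist",r["at"],.112,C))
cv2.imwrite("pics/w6.png",im[:,:,::-1])
E
```

```text
t 18.1 along 0.1130 across 0.0010 z 0.1985 Fy -0.16 Fx 0.70 Fz 0.52 w 0.0556
{'at': [322.7, 216.8], 'p': 0.66} [0.52492673 0.00654998 0.112     ]
```

View pics/w6.png

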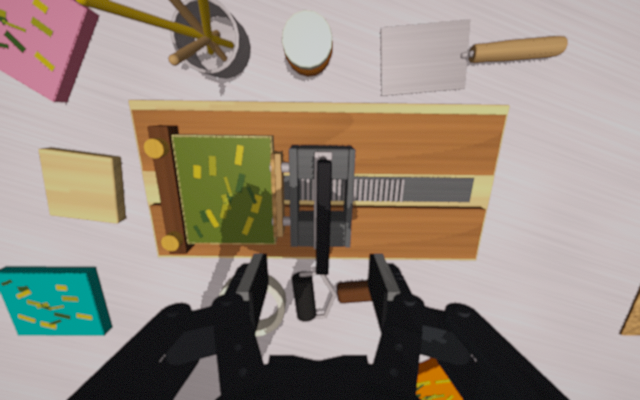

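The picture shows the panel against the stop, the pad against the panel, the bar down at (323,217) and the gripper clear. The carriage stayed within about 1 mm of where it was held.

```bash
python3 -c "
from rig import manip
print(manip.sign_off())"
```

```text
the job is handed in; nothing more can be done
None
```

The job is handed in, and no verdict came back: by my estimate the panel is pinned square against the stop with roughly 9 N from the pad, and the release bar is let go and down in a notch.

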